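Fit the wide forming plate into the cookie press

TASK

Fit the wider of the two white forming plates into the round seat of the cookie press base: tip it so that its edge goes in under the steel keeper bar first, then lower the other side until the plate lies flat on the floor of the seat, and let go. Leave the smaller plate where it lies.

Things in the scene. Friction and masses are not known exactly. Their poses are not given: they have to be found in the camera images.
- wide_plate: The plate to fit: a white plastic disc 112 mm in diameter, 8 mm thick, about 0.16 kg, with a round stub, 24 mm in diameter and 48 mm tall, on its centre to grip by (stub top 56 mm above the underside). Starts flat on the bench, stub up. Origin: centre of the underside; z up along the stub. Round: its yaw does not matter.
- small_plate: Bystander, to be left alone: the same kind of white plate with the same stub, but its disc is only 66 mm in diameter. Origin: centre of the underside; z up along the stub.
- press_base: Press base, fixed: aluminium block 160 x 160 x 35 mm high with a round seat sunk in its top at the centre, 128 mm in diameter, 20 mm deep, flat floor 15 mm above the bench. White housing at x 80 to 140, y -65 to 65 mm, 40 mm high. Origin: centre of the block's underside, on the bench; x points from the keeper bar across the seat to the housing (roughly away from the robot), z up.
- keeper (a point): Middle of the inner edge of the fixed flat steel keeper bar, on its underside: x -40, z 35 mm from the press base's origin, same axes. The bar, 5 mm thick, 100 mm long along y, overhangs the seat's -x side, 20 mm above the seat floor, so the plate cannot drop in flat: its edge, tipped about 15 degrees, must first go under it towards -x.
Things that resemble listed ones, but are neither listed nor needed, are in the scene too. Leave any purple look-alike of the wide_plate alone.

How it is judged:
By the outcome, as a careful person would: the job done as asked, in the order asked, and still so for the second after the job is handed in, with the robot touching nothing.
It also fails if it takes over 45 s, if anything falls off the work surface, if the arm or the gripper's body presses on something with over 40 N, if the wrist force passes 120 N, or if a joint passes its speed limit or range.

ROBOT

A 6-joint arm with a two-finger parallel gripper is mounted at the origin on the work surface. World frame = base frame: x ahead of the robot, y to its left, z up, the work surface at z = 0. Lengths are in m, angles in degrees, forces in N, time in s.
With the tool pointing down it reaches from about 0.35 to 0.925 m from the base axis. Payload 6.4 kg.
Tool frame: the origin (TCP) lies midway between the tips of the shut fingers; the grasp point (between the pads) lies 19 mm behind it; y points along the fingers, z is the direction in which the jaws open and shut, and the axes are right-handed (so a half turn about y gives the same grasp; the last joint's range is limited). The gripper opens to 85 mm and grips with 20 to 120 N. Pads are 22 mm wide; open, the fingers measure 114 mm over their backs; the gripper's body (76 mm by 85 mm) begins 54 mm behind the grasp point. The pads swing forward as they close: fully open they stand 13 mm farther back than shut.
Start: joints at [64.796, 14.043, 89.255, -0, 76.702, -9.975], TCP at [0.171, 0.627, 0.231] pointing down, gripper open.
Joint ranges: [-179.41, 179.41], [-58.25, 129.5], [7.25, 145.43], [-54.29, 234.29], [11.92, 165.04], [-157.13, 157.13]. Speed limits (degrees/s): [147.25, 147.25, 180, 180, 180, 180].

INTERFACE

Orientations are given as a 3x3 rotation matrix whose columns are the frame's x, y, z axes.
In Python, from workcell import * gives the robot as it stands.
- The arm moves only by the shell command python3 -m inch 'ROWS' [FORCE]. ROWS is JSON, a list of rows, each an object of numbers: "dx", "dy", "dz": the shift along the tool's x, y, z in cm; "rx", "ry", "rz": the turn, a rotation vector about the tool's x, y, z in degrees; "jaw": the opening, from -1 (shut) to 1 (fully open). In form: [{"dx": .., "dy": .., "dz": .., "rx": .., "ry": .., "rz": .., "jaw": ..}, ...]. A call has exactly 5 rows; each row shifts and turns the commanded pose from where the row before left it, along the tool's axes as they then stand; what a row does not reach is not made up. A row lasts 1/12 s, in which the tool goes at most 41.7 mm and 7.16 degrees, less where a joint would pass 70% of its speed; a pose out of reach is approached as far as the arm can. A call with a gripper value outside its range is refused whole. The fingers move at their own pace and stop on an object; FORCE is the grip in N (left out, the last holds). Time passes only in rows, so rows that do not move let the fingers close, or fill a call up. It gives the time, the measured TCP pose, the force and the opening at its end, in the units of the state.
- get_obs(): the state, without advancing time (a new reading comes with each control period).
- grab_frame(name): name is "scene" or "top" or "wrist"; returns (picture, depth): 420x560x3 uint8, red, green, blue; 420x560 float32, m along the optical axis (not along the pixel's ray), 0 where there is no reading.
- camera_model(name): a dict with "K" (3x3 intrinsics, pixels), "R" (3x3) and "t" (3): a world point X has camera coordinates R X + t. Camera axes: x right, y down, z forward; pixel columns grow to the right and rows downward; lengths in m; the calibration is good to about 2 mm. A picture is of the moment at which its call begins: read the wrist's pose just before it. camera_model takes no time and is no camera call; for the wrist camera it gives the pose at the moment of the call.
- job_done(): hands the job in, once; it reports no verdict.
Trained networks look in the newest picture that a camera, given by its name, has taken for a name from the list of things; names that differ only in an ending like _2 or _b are one class to them, and where a whole thing is asked for, a point or a joint stands for the part that bears it (a point fixed in the world has none). Each returns a list of dicts, best first, with "score" (0 to 1); they miss things now and then, are a little off and sometimes report something else, mostly with a low value. They report only what shows in the picture. A call takes as long as a camera call. They do not tell look-alikes from the thing itself.
- trace(camera, query): "region" (420x560 bool, what is visible of it) and "point" ([row, column] in pixels, amid what is visible of it).
The state is a dict: "t": time; "joint_pos": joint angles; "joint_velocities": joint speeds; "effort": joint torques, N m; "tool_pos": TCP position; "tcp_rot": TCP orientation; "ft_force": force on the tool from outside, world axes, zero at the start; "torque": the same for the moment, N m; "width": finger opening in m.
Only numpy, scipy, OpenCV 4.12 (cv2) and the standard library are available. Lean on these libraries where they do the work, as an engineer would, in place of code of your own. Each camera call takes 0.05 s, during which the arm holds its last target.

## Working session

There is one attempt and no reset: what is moved stays moved. The work goes in short steps, Python scripts to look and compute and a shell command to move; the robot and the scene stay as the last step left them, time stands still between calls to the robot, and variables do not carry over. Pictures are saved under pics/ and viewed, and the job is handed in when it is done.

```bash
ls; mkdir -p pics
python3 - <<'E'
from workcell import *
import cv2,numpy as np
o=get_obs();print({k:np.round(v,3).tolist() for k,v in o.items()})
for n in ["scene","top"]:
    p,d=grab_frame(n);cv2.imwrite(f"pics/{n}0.png",p[:,:,::-1]);np.save(f"pics/{n}0.npy",d)
    m=camera_model(n)
    for q in ["wide_plate","small_plate","press_base"]:
        for r in trace(n,q):
            R=r["region"];rc=np.array(r["point"]).astype(int);z=d[R]
            ys,xs=np.nonzero(R&(d>0));zz=d[ys,xs];K=np.array(m["K"])
            P=np.stack([(xs-K[0,2])/K[0,0]*zz,(ys-K[1,2])/K[1,1]*zz,zz],1)
            W=(P-np.array(m["t"]))@np.array(m["R"])
            print(n,q,round(r["score"],2),rc,R.sum(),np.percentile(W,[2,50,98],axis=0).round(3).tolist() if len(W) else None)
E
```

```text
pics
{'t': 0.0, 'joint_pos': [64.796, 14.083, 89.326, -0.002, 76.701, -9.975], 'joint_velocities': [-0.052, -0.038, 0.033, -0.025, -0.054, 0.003], 'effort': [-0.002, -42.95, -32.613, -0.0, 0.005, -0.0], 'tool_pos': [0.17, 0.627, 0.23], 'tcp_rot': [[0.965, -0.001, 0.263], [-0.263, -0.002, 0.965], [-0.0, -1.0, -0.002]], 'ft_force': [-0.115, 0.179, -0.597], 'torque': [-0.035, -0.016, 0.054], 'width': 0.085}
scene wide_plate 0.68 [221 138] 1123 [[0.303, -0.367, 0.002], [0.361, -0.319, 0.01], [0.406, -0.268, 0.057]]
scene wide_plate 0.61 [211 219] 1005 [[0.315, -0.172, 0.002], [0.375, -0.126, 0.01], [0.42, -0.073, 0.057]]
scene wide_plate 0.56 [263 169] 1397 [[0.467, -0.333, 0.003], [0.521, -0.285, 0.01], [0.565, -0.233, 0.057]]
scene small_plate 0.7 [223 380] 439 [[0.542, 0.204, 0.003], [0.576, 0.229, 0.011], [0.6, 0.261, 0.058]]
scene press_base 0.56 [252 296] 5046 [[0.497, -0.095, 0.009], [0.614, -0.016, 0.035], [0.718, 0.07, 0.042]]
top wide_plate 0.97 [206 387] 1565 [[0.462, -0.332, 0.001], [0.51, -0.279, 0.008], [0.564, -0.23, 0.056]]
top wide_plate 0.65 [264 324] 1579 [[0.318, -0.172, 0.003], [0.367, -0.12, 0.008], [0.418, -0.072, 0.056]]
top wide_plate 0.57 [268 404] 1659 [[0.303, -0.369, 0.001], [0.352, -0.315, 0.008], [0.404, -0.266, 0.056]]
top small_plate 0.95 [182 186] 507 [[0.539, 0.206, 0.003], [0.565, 0.233, 0.008], [0.599, 0.266, 0.057]]
top press_base 0.65 [171 283] 5210 [[0.491, -0.087, 0.011], [0.596, -0.011, 0.034], [0.706, 0.076, 0.042]]
```

View pics/scene0.png

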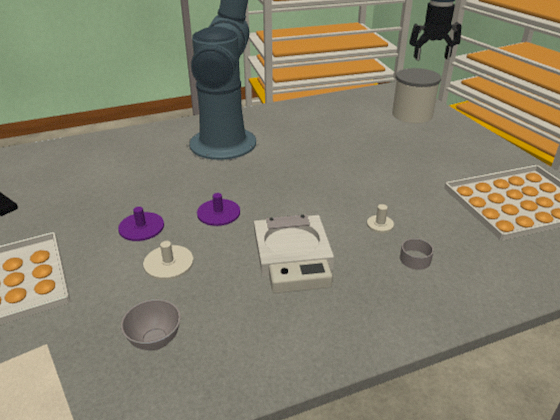

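View pics/top0.png

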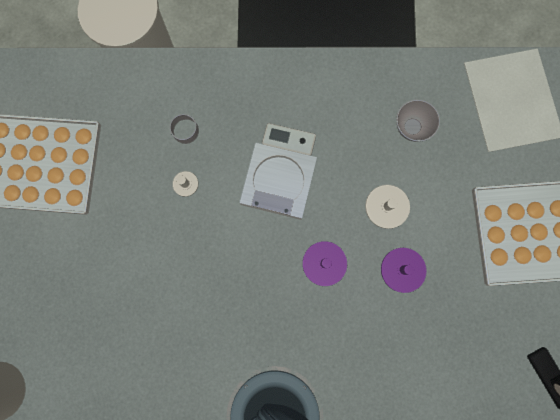

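Top view: the white wide disc is at (387,206). It could be confused with the purple discs at (324,264) and (404,268) and the small white plate at (186,182). The base is at (280,175), with the keeper at (272,202) and the housing at (290,138). I choose the white disc at (387,206), and will check it in a crop and measure.

```bash
cat > h.py <<'E'
from workcell import *
import cv2,numpy as np
def cloud(m,d):
    K=np.array(m["K"]);v,u=np.mgrid[:d.shape[0],:d.shape[1]]
    P=np.stack([(u-K[0,2])/K[0,0]*d,(v-K[1,2])/K[1,1]*d,d],-1)
    return (P-np.array(m["t"]))@np.array(m["R"])
def show():
    o=get_obs();print(round(o["t"],2),np.round(o["tool_pos"],4),np.round(o["tcp_rot"],3).tolist(),np.round(o["ft_force"],1),round(o["width"],4))
E
python3 - <<'E'
from h import *
for n in ["top","scene"]:
    d=np.load(f"pics/{n}0.npy");im=cv2.imread(f"pics/{n}0.png");W=cloud(camera_model(n),d)
    for nm,c in [("wide",(0.513,-0.281)),("small",(0.567,0.235))]:
        r=np.hypot(W[...,0]-c[0],W[...,1]-c[1]);ok=d>0
        D=(r<0.08)&ok&(W[...,2]>0.004)&(W[...,2]<0.014); S=(r<0.03)&ok&(W[...,2]>0.03)
        if n=="top":
            (cx,cy),R=cv2.minEnclosingCircle((W[D][:,:2]*1000).astype(np.float32));print(n,nm,"disc",cx,cy,R)
        s=W[(r<0.03)&ok&(W[...,2]>0.051)][:,:2];print(n,nm,"stubtop",len(s),s.mean(0).round(4),W[S][:,2].max().round(4))
    ok=d>0
    A=ok&(np.hypot(W[...,0]-0.6,W[...,1]+0.01)<0.16)
    for lo,hi in [(0.030,0.0375),(0.0375,0.045),(0.010,0.02)]:
        B=A&(W[...,2]>lo)&(W[...,2]<hi);p=(W[B][:,:2]*1000).astype(np.float32)
        print(n,lo,len(p),np.median(W[B][:,2]).round(4),cv2.minAreaRect(p))
    if n=="top":
        a=cv2.resize(im[160:300,300:440],None,fx=4,fy=4,interpolation=2);cv2.imwrite("pics/crop_w.png",a)
        a=cv2.resize(im[110:230,220:340],None,fx=5,fy=5,interpolation=2);cv2.imwrite("pics/crop_b.png",a)
        print(W[140:220:4,270:300:6,2].round(3))
E
```

```text
top wide disc 513.2431640625 -281.1594543457031 78.97968292236328
top wide stubtop 74 [ 0.5119 -0.2811] 0.0625
top small disc 570.0445556640625 231.70681762695312 75.0013427734375
top small stubtop 73 [0.5686 0.2369] 0.0601
top 0.03 2477 0.0347 ((602.912109375, -10.688018798828125), (160.24964904785156, 219.6014862060547), 76.4104232788086)
top 0.0375 906 0.0393 ((601.780517578125, -9.896369934082031), (156.8765869140625, 216.6289520263672), 76.61711883544922)
top 0.01 1620 0.0148 ((566.8717651367188, -0.35103607177734375), (151.39846801757812, 144.61370849609375), 76.3305435180664)
[[ 0.035  0.036  0.037  0.038  0.038]
 [ 0.032  0.036  0.032  0.033  0.037]
 [ 0.035  0.034  0.032  1.127  0.038]
 [ 0.035  0.032  0.036  0.037  0.035]
 [ 0.035  0.02   0.027  0.034  0.036]
 [ 0.014  0.013  0.013  0.017  0.04 ]
 [ 0.017  0.015  0.015  0.013  0.017]
 [ 0.015  0.015  0.009  0.014  0.012]
 [ 1.127  0.015  0.018  0.013  0.015]
 [ 0.015  0.014  0.017  0.017  0.014]
 [ 0.014  0.014  0.014  0.015  0.015]
 [ 0.015  0.016  0.013  0.013  0.015]
 [ 0.013  0.013  0.015  0.015  0.016]
 [ 0.017  0.014  0.013  0.017  0.015]
 [ 0.04   0.04   0.016  0.017  0.013]
 [ 0.041  0.04   0.04   0.039  0.037]
 [ 0.036  0.039  0.04   0.041  0.032]
 [ 0.037  0.04   0.039  0.039  0.038]
 [-0.005  0.028  0.037  0.041  0.035]
 [-0.002 -0.002  0.004  0.004  0.031]]
scene wide stubtop 79 [ 0.5132 -0.2832] 0.0604
scene small stubtop 62 [0.5699 0.2336] 0.0604
scene 0.03 1976 0.0357 ((602.1636962890625, -11.713844299316406), (161.5069122314453, 224.13612365722656), 76.33967590332031)
scene 0.0375 1081 0.0391 ((600.565185546875, -12.387840270996094), (158.55442810058594, 222.60183715820312), 78.28446197509766)
scene 0.01 1464 0.0161 ((608.8928833007812, -14.739593505859375), (158.90895080566406, 210.66368103027344), 76.81401062011719)
```

View pics/crop_w.png

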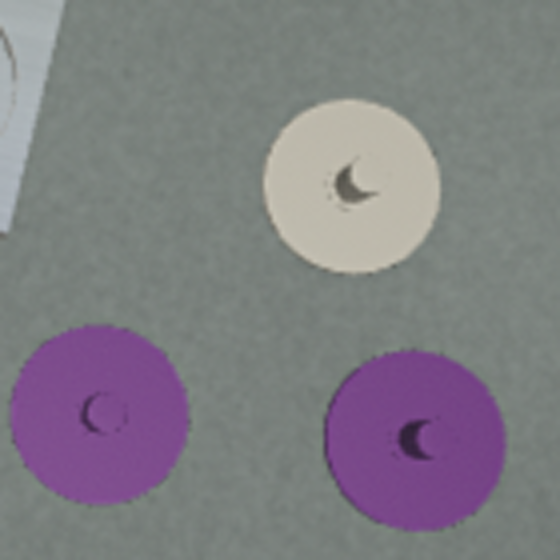

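View pics/crop_b.png

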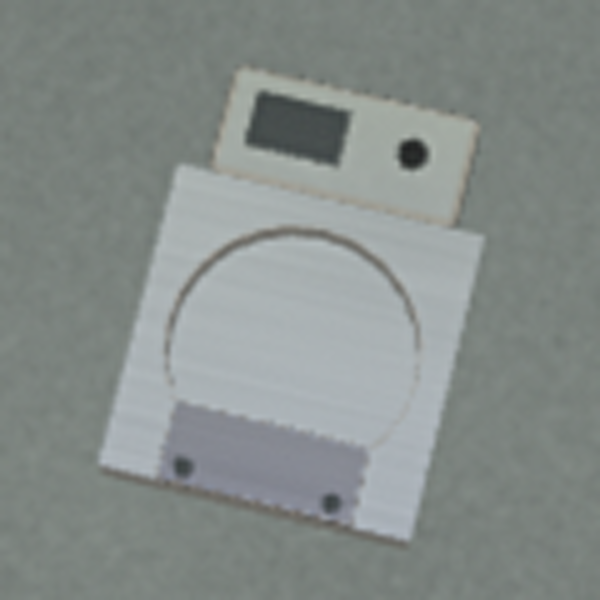

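The crop shows the chosen disc is white with a white stub (crop centre 352,186), and its neighbours are clearly purple. Stub is at about (0.512,-0.282), base origin about (0.573,-0.004), yaw about -13.6°. The tool yaw already nearly fits. I'll move over the plate at height.

```bash
python3 -m inch '[{"dx":2.34,"dz":-3.24,"jaw":1},{"dx":2.34,"dz":-3.24,"jaw":1},{"dx":2.34,"dz":-3.24,"jaw":1},{"dx":2.34,"dz":-3.24,"jaw":1},{"dx":2.34,"dz":-3.24,"jaw":1}]' 60
python3 -m inch '[{"dx":2.34,"dz":-3.24,"jaw":1},{"dx":2.34,"dz":-3.24,"jaw":1},{"dx":2.34,"dz":-3.24,"jaw":1},{"dx":2.34,"dz":-3.24,"jaw":1},{"dx":2.34,"dz":-3.24,"jaw":1}]' 60
python3 -m inch '[{"dx":2.34,"dz":-3.24,"jaw":1},{"dx":2.34,"dz":-3.24,"jaw":1},{"dx":2.34,"dz":-3.24,"jaw":1},{"dx":2.34,"dz":-3.24,"jaw":1},{"dx":2.34,"dz":-3.24,"jaw":1}]' 60
python3 -c "
from h import *;show()"
```

```text
0.4 [0.1707 0.6271 0.2311] [[0.965, -0.0, 0.263], [-0.263, -0.0, 0.965], [-0.0, -1.0, -0.0]] [ 0.3 -0.   0.3] 0.0849validation failed for argument at $[0]...
validation failed for argument at $[0]...
validation failed for argument at $[0]...
```

```bash
python3 -m inch '[{"dx":2.3,"dy":0,"dz":-3.2,"rx":0,"ry":0,"rz":0,"jaw":1},{"dx":2.3,"dy":0,"dz":-3.2,"rx":0,"ry":0,"rz":0,"jaw":1},{"dx":2.3,"dy":0,"dz":-3.2,"rx":0,"ry":0,"rz":0,"jaw":1},{"dx":2.3,"dy":0,"dz":-3.2,"rx":0,"ry":0,"rz":0,"jaw":1},{"dx":2.3,"dy":0,"dz":-3.2,"rx":0,"ry":0,"rz":0,"jaw":1}]' 60
```

```text
t: 0.82
tool_pos: [0.2399, 0.441, 0.2312]
tcp_rot: [[0.965, 0.0, 0.262], [-0.262, 0.0, 0.965], [0.0, -1.0, 0.0]]
ft_force: [0.8, 0.8, -0.6]
width: 0.0852
```

```bash
python3 -m inch '[{"dx":2.3,"dy":0,"dz":-3.2,"rx":0,"ry":0,"rz":0,"jaw":1},{"dx":2.3,"dy":0,"dz":-3.2,"rx":0,"ry":0,"rz":0,"jaw":1},{"dx":2.3,"dy":0,"dz":-3.2,"rx":0,"ry":0,"rz":0,"jaw":1},{"dx":2.3,"dy":0,"dz":-3.2,"rx":0,"ry":0,"rz":0,"jaw":1},{"dx":2.3,"dy":0,"dz":-3.2,"rx":0,"ry":0,"rz":0,"jaw":1}]' 60
python3 -m inch '[{"dx":2.3,"dy":0,"dz":-3.2,"rx":0,"ry":0,"rz":0,"jaw":1},{"dx":2.3,"dy":0,"dz":-3.2,"rx":0,"ry":0,"rz":0,"jaw":1},{"dx":2.3,"dy":0,"dz":-3.2,"rx":0,"ry":0,"rz":0,"jaw":1},{"dx":2.3,"dy":0,"dz":-3.2,"rx":0,"ry":0,"rz":0,"jaw":1},{"dx":2.3,"dy":0,"dz":-3.2,"rx":0,"ry":0,"rz":0,"jaw":1}]' 60
python3 -m inch '[{"dx":2.3,"dy":0,"dz":-3.2,"rx":0,"ry":0,"rz":0,"jaw":1},{"dx":2.3,"dy":0,"dz":-3.2,"rx":0,"ry":0,"rz":0,"jaw":1},{"dx":2.3,"dy":0,"dz":-3.2,"rx":0,"ry":0,"rz":0,"jaw":1},{"dx":2.3,"dy":0,"dz":-3.2,"rx":0,"ry":0,"rz":0,"jaw":1},{"dx":2.3,"dy":0,"dz":-3.2,"rx":0,"ry":0,"rz":0,"jaw":1}]' 60
```

```text
t: 1.23
tool_pos: [0.3088, 0.2564, 0.2315]
tcp_rot: [[0.965, 0.001, 0.262], [-0.262, 0.0, 0.965], [0.001, -1.0, 0.001]]
ft_force: [1.1, -0.1, -0.3]
width: 0.0853
t: 1.65
tool_pos: [0.3778, 0.0715, 0.2317]
tcp_rot: [[0.965, 0.002, 0.263], [-0.263, -0.0, 0.965], [0.002, -1.0, 0.0]]
ft_force: [0.3, -0.1, 0.8]
width: 0.0857
t: 2.07
tool_pos: [0.4468, -0.1134, 0.2316]
tcp_rot: [[0.965, 0.001, 0.263], [-0.263, -0.0, 0.965], [0.001, -1.0, -0.0]]
ft_force: [1.4, -0.2, 0.3]
width: 0.0855
```

```bash
python3 -m inch '[{"dx":2.7,"dy":0,"dz":-3.1,"rx":0,"ry":0,"rz":0,"jaw":1},{"dx":2.7,"dy":0,"dz":-3.1,"rx":0,"ry":0,"rz":0,"jaw":1},{"dx":2.7,"dy":0,"dz":-3.1,"rx":0,"ry":0,"rz":0,"jaw":1},{"dx":2.0,"dy":0,"dz":-3.0,"rx":0,"ry":0,"rz":0,"jaw":1},{"dx":0.7,"dy":0,"dz":-2.2,"rx":0,"ry":-1.6,"rz":0,"jaw":1}]' 60
python3 - <<'E'
from h import *
m=camera_model("wrist");p,d=grab_frame("wrist");cv2.imwrite("pics/w1.png",p[:,:,::-1]);W=cloud(m,d)
ok=d>0
for r in trace("wrist","wide_plate"):
    R=r["region"]&ok;D=R&(W[...,2]>0.004)&(W[...,2]<0.014)
    S=R&(W[...,2]>0.052)&(W[...,2]<0.06)
    print(r["score"],r["point"],cv2.minEnclosingCircle((W[D][:,:2]*1000).astype(np.float32)),W[D].mean(0).round(4),S.sum(),W[S].mean(0).round(4), np.median(W[D][:,2]))
show()
# base corners
n="top";m=camera_model(n);K=np.array(m["K"]);Rm=np.array(m["R"]);t=np.array(m["t"])
def ray(u,v,z):
    a=Rm.T@np.linalg.inv(K)@[u,v,1];c=-Rm.T@t;return (c+a*(z-c[2])/a[2])[:2]
c=[ray(220+x/5-.4,110+y/5-.4,.035) for x,y in [(178,165),(485,237),(410,541),(101,462)]]
c=np.array(c);print(c.round(4).tolist(),c.mean(0),[np.linalg.norm(c[i]-c[i-1]).round(4) for i in range(4)],np.degrees(np.arctan2(*(c[0]+c[1]-c[2]-c[3])[::-1])))
E
```

```text
t: 2.48
tool_pos: [0.5137, -0.2827, 0.2312]
tcp_rot: [[0.972, 0.001, 0.236], [-0.236, -0.001, 0.972], [0.001, -1.0, -0.001]]
ft_force: [-0.1, 0.2, -0.2]
width: 0.0852
0.9 [47.6, 214.8] ((352.373046875, -318.3483581542969), 56.11478042602539) [ 0.3572 -0.3181  0.0076] 611 [ 0.3528 -0.3177  0.0554] 0.007573260375265511
0.64 [175.5, 276.7] ((511.7605285644531, -282.96820068359375), 55.80311584472656) [ 0.5094 -0.2823  0.0075] 393 [ 0.5114 -0.2826  0.0554] 0.007453155060804849
0.57 [26.7, 395.6] ((367.5003967285156, -122.16173553466797), 56.03450012207031) [ 0.3871 -0.1282  0.0076] 62 [ 0.3764 -0.1255  0.0546] 0.007551132812609628
2.58 [ 0.5126 -0.2828  0.2311] [[0.971, -0.0, 0.239], [-0.239, -0.001, 0.971], [0.0, -1.0, -0.001]] [-0.2 -0.5 -0.1] 0.0851
[[0.67, 0.0551], [0.6328, -0.1007], [0.4777, -0.0629], [0.5166, 0.0913]] [ 0.57428252 -0.00429454] [np.float64(0.1576), np.float64(0.1603), np.float64(0.1596), np.float64(0.159)] -13.495069221368652
```

View pics/w1.png

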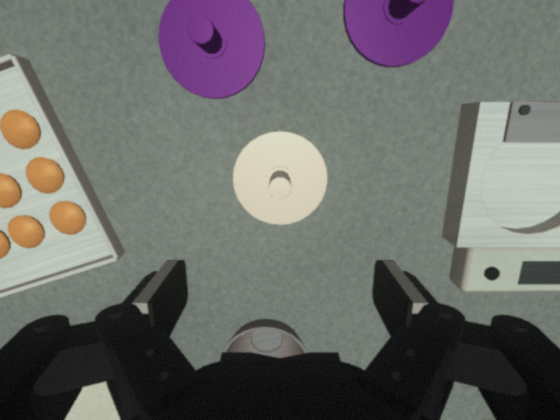

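The wrist view shows the white plate centred between the fingers at (280,178), with the purple discs well to the top. The centre measures (0.5117,-0.2828), disc radius 56 mm ✓., stub top 55 mm ✓. Descending.

```bash
python3 -m inch '[{"dx":-0.1,"dy":4.1,"dz":0,"rx":0,"ry":0,"rz":0,"jaw":1},{"dx":0,"dy":4.1,"dz":0,"rx":0,"ry":0,"rz":0,"jaw":1},{"dx":0,"dy":4.1,"dz":0,"rx":0,"ry":0,"rz":0,"jaw":1},{"dx":0,"dy":4.1,"dz":0,"rx":0,"ry":0,"rz":0,"jaw":1},{"dx":0,"dy":2.1,"dz":0,"rx":0,"ry":0,"rz":0,"jaw":1}]' 60
python3 -m inch '[{"dx":0,"dy":1,"dz":0,"rx":0,"ry":0,"rz":0,"jaw":1},{"dx":0,"dy":1,"dz":0,"rx":0,"ry":0,"rz":0,"jaw":1},{"dx":0,"dy":0,"dz":0,"rx":0,"ry":0,"rz":0,"jaw":1},{"dx":0,"dy":0,"dz":0,"rx":0,"ry":0,"rz":0,"jaw":0},{"dx":0,"dy":0,"dz":0,"rx":0,"ry":0,"rz":0,"jaw":-0.3}]' 60
python3 -m inch '[{"dx":0,"dy":0,"dz":0,"rx":0,"ry":0,"rz":0,"jaw":-1},{"dx":0,"dy":0,"dz":0,"rx":0,"ry":0,"rz":0,"jaw":-1},{"dx":0,"dy":0,"dz":0,"rx":0,"ry":0,"rz":0,"jaw":-1},{"dx":0,"dy":0,"dz":0,"rx":0,"ry":0,"rz":0,"jaw":-1},{"dx":0,"dy":0,"dz":0,"rx":0,"ry":0,"rz":0,"jaw":-1}]' 60
```

```text
t: 3.0
tool_pos: [0.5088, -0.2761, 0.0413]
tcp_rot: [[0.972, -0.006, 0.235], [-0.235, 0.005, 0.972], [-0.007, -1.0, 0.003]]
ft_force: [-1.2, 0.6, -0.9]
width: 0.0855
t: 3.42
tool_pos: [0.513, -0.2802, 0.0285]
tcp_rot: [[0.972, 0.003, 0.236], [-0.236, -0.002, 0.972], [0.004, -1.0, -0.002]]
ft_force: [-0.7, -0.5, 1.1]
width: 0.0639
t: 3.83
tool_pos: [0.5123, -0.2799, 0.0275]
tcp_rot: [[0.972, 0.001, 0.236], [-0.236, -0.001, 0.972], [0.002, -1.0, -0.001]]
ft_force: [-1.2, 0.7, 6.2]
width: 0.0224
```

```bash
python3 -m inch '[{"dx":0,"dy":-0.5,"dz":0,"rx":0,"ry":0,"rz":0,"jaw":-1},{"dx":0,"dy":-2,"dz":0,"rx":0,"ry":0,"rz":0,"jaw":-1},{"dx":0,"dy":-3,"dz":0,"rx":0,"ry":0,"rz":0,"jaw":-1},{"dx":0,"dy":-3,"dz":0,"rx":0,"ry":0,"rz":0,"jaw":-1},{"dx":0,"dy":-3,"dz":0,"rx":0,"ry":0,"rz":0,"jaw":-1}]' 60
python3 - <<'E'
from h import *
p,d=grab_frame("scene");cv2.imwrite("pics/s2.png",p[:,:,::-1]);show()
E
```

```text
t: 4.25
tool_pos: [0.5108, -0.2785, 0.1417]
tcp_rot: [[0.972, -0.002, 0.236], [-0.236, 0.002, 0.972], [-0.002, -1.0, 0.001]]
ft_force: [0.2, -0.8, -2.4]
width: 0.0222
4.3 [ 0.5143 -0.2811  0.1491] [[0.972, 0.007, 0.235], [-0.235, -0.006, 0.972], [0.009, -1.0, -0.004]] [ 3.5 -1.3  2.4] 0.0226
```

View pics/s2.png

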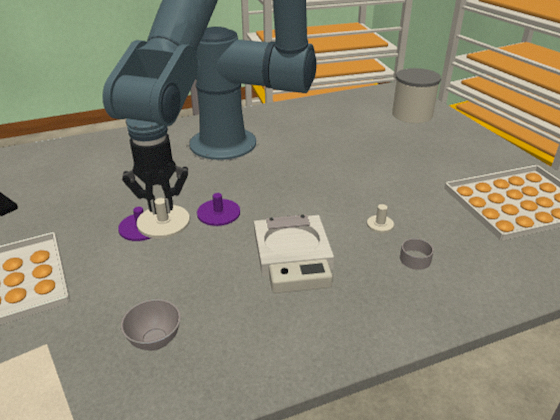

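Plate is held flat, seen at (163,218) in the scene view. Carrying it to above the base's housing side.

```bash
python3 -m inch '[{"dx":0.3,"dy":0,"dz":2.5,"rx":0,"ry":0,"rz":0,"jaw":-1},{"dx":0.5,"dy":0,"dz":4,"rx":0,"ry":0,"rz":0,"jaw":-1},{"dx":0.5,"dy":0,"dz":4,"rx":0,"ry":0,"rz":0,"jaw":-1},{"dx":0.5,"dy":0,"dz":4,"rx":0,"ry":0,"rz":0,"jaw":-1},{"dx":0.5,"dy":0,"dz":4,"rx":0,"ry":0,"rz":0,"jaw":-1}]' 60
python3 -m inch '[{"dx":0.4,"dy":0,"dz":4,"rx":0,"ry":0,"rz":0,"jaw":-1},{"dx":0.1,"dy":0,"dz":3.5,"rx":0,"ry":0,"rz":0,"jaw":-1},{"dx":0,"dy":0,"dz":2,"rx":0,"ry":0,"rz":0,"jaw":-1},{"dx":0,"dy":0,"dz":0,"rx":0,"ry":0,"rz":0,"jaw":-1},{"dx":0,"dy":0,"dz":0,"rx":0,"ry":0,"rz":0,"jaw":-1}]' 60
```

```text
t: 4.72
tool_pos: [0.5773, -0.1029, 0.1407]
tcp_rot: [[0.972, -0.001, 0.236], [-0.236, 0.0, 0.972], [-0.001, -1.0, 0.0]]
ft_force: [0.7, -0.3, -1.9]
width: 0.0224
t: 5.13
tool_pos: [0.6043, -0.0126, 0.1405]
tcp_rot: [[0.972, -0.001, 0.233], [-0.233, -0.0, 0.972], [-0.001, -1.0, -0.0]]
ft_force: [0.1, -0.9, -3.1]
width: 0.0225
```

```bash
python3 -m inch '[{"dx":0,"dy":0,"dz":0,"rx":0,"ry":0,"rz":-3,"jaw":-1},{"dx":0,"dy":0,"dz":0,"rx":0,"ry":0,"rz":-3,"jaw":-1},{"dx":0,"dy":0,"dz":0,"rx":0,"ry":0,"rz":-3,"jaw":-1},{"dx":0,"dy":0,"dz":0,"rx":0,"ry":0,"rz":-3,"jaw":-1},{"dx":0,"dy":0,"dz":0,"rx":0,"ry":0,"rz":-3,"jaw":-1}]' 60
cat >> h.py <<'E'
B0=np.array([.574,-.0043]);YAW=np.radians(-13.5)
ux=np.array([np.cos(YAW),np.sin(YAW)]);uy=np.array([-ux[1],ux[0]])
def inbase(P):
    P=np.asarray(P);q=P[...,:2]-B0;return np.stack([q@ux,q@uy,P[...,2]],-1)*1000
def tb():
    o=get_obs();R=np.array(o["tcp_rot"]);b=inbase(np.array(o["tool_pos"]));y=R[:,1]
    th=np.degrees(np.arctan2(y[:2]@ux,-y[2]))
    print("TCP in base mm",b.round(1),"tilt",th.round(2),"lat",np.degrees(y[:2]@uy).round(2),"tx",(R[:2,0]@uy).round(3))
    c=b+27.5*np.array([y[:2]@ux,y[:2]@uy,y[2]]);print("plate C",c.round(1),"edge bottom",(c-56*np.array([np.cos(np.radians(th)),0,np.sin(np.radians(th))])).round(1))
    show()
E
python3 - <<'E'
from h import *
p,d=grab_frame("wrist");cv2.imwrite("pics/w3.png",p[:,:,::-1])
p,d=grab_frame("scene");cv2.imwrite("pics/s3.png",p[140:320,200:400,::-1].repeat(3,0).repeat(3,1));tb()
E
```

```text
t: 5.55
tool_pos: [0.6042, -0.0153, 0.141]
tcp_rot: [[0.938, 0.253, 0.238], [-0.229, -0.062, 0.971], [0.26, -0.966, -0.0]]
ft_force: [0.0, 0.2, -1.8]
width: 0.0223
TCP in base mm [ 30.3  -3.3 140. ] tilt 14.83 lat -0.08 tx -0.004
plate C [ 37.3  -3.3 113.4] edge bottom [-16.8  -3.3  99.1]
5.65 [ 0.6027 -0.0146  0.14  ] [[0.939, 0.249, 0.237], [-0.229, -0.061, 0.971], [0.256, -0.967, -0.0]] [ 0.4  0.4 -3.4] 0.0226
```

View pics/w3.png

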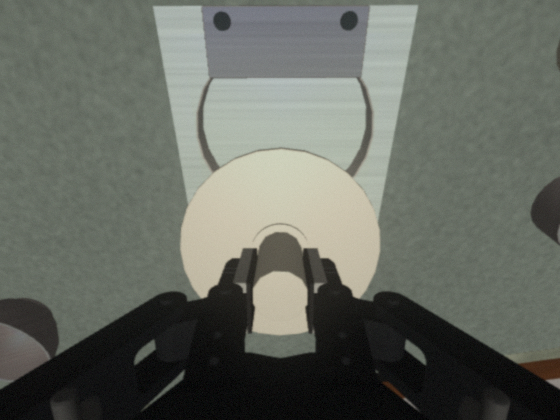

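View pics/s3.png

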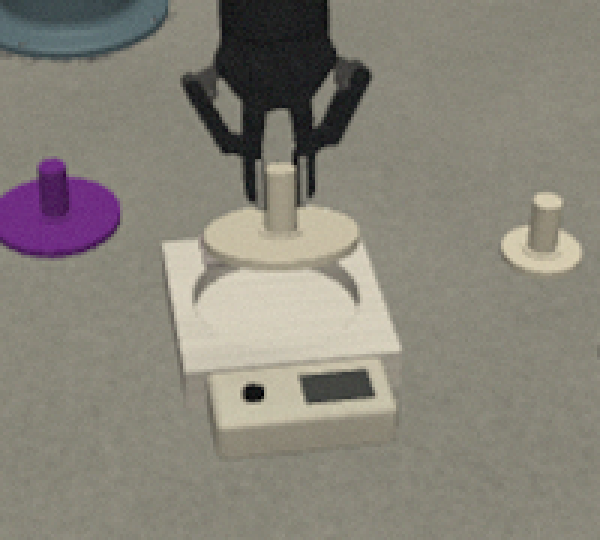

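The plate is tipped with its keeper-side edge down (wrist: plate at 280,240; keeper bar at 285,45). I'll measure the plate's true pose and the keeper from the wrist depth.

```bash
cat >> h.py <<'E'
def platefit(cam="wrist",save=None):
    m=camera_model(cam);p,d=grab_frame(cam)
    if save: cv2.imwrite(save,p[:,:,::-1])
    P=inbase(cloud(m,d));rs=trace(cam,"wide_plate")
    best=None
    for r in rs:
        R=cv2.erode(r["region"].astype(np.uint8),np.ones((5,5)))>0
        Q=P[R&(d>0)];print("cand",round(r["score"],2),[int(v) for v in r["point"]],len(Q),np.median(Q,0).round(1) if len(Q) else "")
        if len(Q)>200 and abs(np.median(Q[:,1]))<60 and abs(np.median(Q[:,0]))<90: best=best or (r,Q)
    if best:
        r,Q=best;g=np.ones(len(Q),bool)
        for _ in range(8):
            A=np.c_[Q[g][:,:2],np.ones(g.sum())];c=np.linalg.lstsq(A,Q[g][:,2],rcond=None)[0]
            e=Q[:,2]-np.c_[Q[:,:2],np.ones(len(Q))]@c;g=abs(e)<max(1.5,1.2*np.std(e[g]))
        R0=r["region"]&(d>0);e=P[...,2]-(P[...,0]*c[0]+P[...,1]*c[1]+c[2]);G=R0&(abs(e)<3)
        print("plane tilt x",np.degrees(np.arctan(c[0])).round(2),"y",np.degrees(np.arctan(c[1])).round(2),"z at 0",c[2].round(1),g.sum())
        q=P[G];ext=np.percentile(q,[0.5,99.5],axis=0);print("ext",ext.round(1).tolist())
    return P,p,d
E
python3 - <<'E'
from h import *
P,p,d=platefit()
tb()
K=(d>0)&(P[...,2]>37.5)&(P[...,2]<43)&(P[...,0]<-30)&(P[...,0]>-90)&(abs(P[...,1])<60)
q=P[K];print("keeper",len(q),np.percentile(q,[1,50,99],axis=0).round(1).tolist())
F=(d>0)&(abs(P[...,2]-15)<3)&(abs(P[...,0])<64)&(abs(P[...,1])<70);print("floor",np.percentile(P[F],[1,50,99],axis=0).round(1).tolist())
E
```

```text
cand 0.75 [228, 276] 21631 [ 18.3  -3.2 117.1]
plane tilt x 14.64 y -0.05 z at 0 111.2 17235
ext [[-16.9, -57.1, 106.3], [87.3, 50.4, 134.1]]
TCP in base mm [ 31.9  -3.  141.1] tilt 14.91 lat -0.07 tx -0.003
plate C [ 39.   -3.  114.5] edge bottom [-15.1  -3.  100.1]
5.75 [ 0.6043 -0.0147  0.1411] [[0.939, 0.25, 0.237], [-0.229, -0.061, 0.972], [0.257, -0.966, -0.0]] [ 0.5 -0.2 -1.3] 0.0223
keeper 11275 [[-79.7, -49.0, 37.8], [-61.5, -0.4, 39.5], [-40.6, 48.5, 42.5]]
floor [[-36.0, -62.1, 12.9], [-9.2, 0.8, 14.4], [27.7, 61.3, 16.3]]
```

Everything agrees: tilt 14.7°, edge where the kinematics say it is (within 1 mm), keeper at x -80..-40.6, y ±49, floor about 15. Straight down 65 mm first, beside the keeper.

```bash
python3 -m inch '[{"dx":-0.3,"dy":1.2,"dz":0.3,"rx":0,"ry":0,"rz":0,"jaw":-1},{"dx":-0.5,"dy":2,"dz":0,"rx":0,"ry":0,"rz":0,"jaw":-1},{"dx":-0.5,"dy":2,"dz":0,"rx":0,"ry":0,"rz":0,"jaw":-1},{"dx":-0.3,"dy":1.1,"dz":0,"rx":0,"ry":0,"rz":0,"jaw":-1},{"dx":0,"dy":0,"dz":0,"rx":0,"ry":0,"rz":0,"jaw":-1}]' 60
python3 - <<'E'
from h import *
tb();platefit(save="pics/w4.png");tb()
E
```

```text
t: 6.17
tool_pos: [0.6039, -0.0107, 0.0721]
tcp_rot: [[0.941, 0.244, 0.236], [-0.228, -0.06, 0.972], [0.251, -0.968, -0.0]]
ft_force: [-0.7, 0.1, -1.1]
width: 0.0226
TCP in base mm [30.6  0.8 72.1] tilt 14.57 lat -0.06 tx -0.002
plate C [37.5  0.7 45.5] edge bottom [-16.7   0.7  31.4]
6.17 [ 0.6039 -0.0107  0.0721] [[0.941, 0.244, 0.236], [-0.228, -0.06, 0.972], [0.251, -0.968, -0.0]] [-0.7  0.1 -1.1] 0.0226
cand 0.94 [230, 278] 21895 [18.7  0.9 49.2]
plane tilt x 14.35 y -0.01 z at 0 43.4 17468
ext [[-16.8, -53.1, 38.5], [87.6, 54.4, 65.9]]
TCP in base mm [33.2  1.  75.9] tilt 14.95 lat -0.04 tx -0.002
plate C [40.3  1.  49.3] edge bottom [-13.8   1.   34.9]
6.27 [ 0.6065 -0.0111  0.0759] [[0.939, 0.251, 0.236], [-0.228, -0.061, 0.972], [0.258, -0.966, -0.0]] [-0.   0.7 -1.7] 0.0221
```

View pics/w4.png

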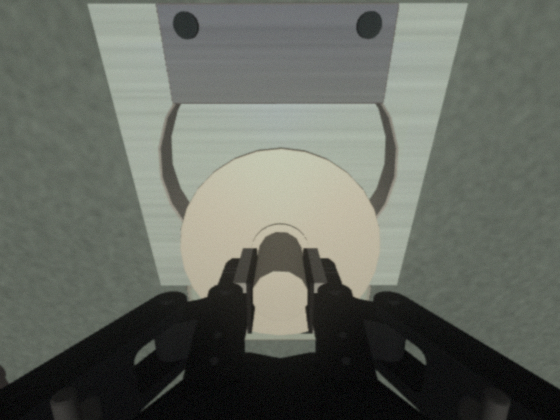

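```bash
python3 -m inch '[{"dx":0,"dy":0.3,"dz":-0.1,"rx":0,"ry":0,"rz":0,"jaw":-1},{"dx":0,"dy":0.2,"dz":0,"rx":0,"ry":0,"rz":0,"jaw":-1},{"dx":-1,"dy":0,"dz":0,"rx":0,"ry":0,"rz":0,"jaw":-1},{"dx":-1,"dy":0,"dz":0,"rx":0,"ry":0,"rz":0,"jaw":-1},{"dx":0,"dy":0,"dz":0,"rx":0,"ry":0,"rz":0,"jaw":-1}]' 60
python3 - <<'E'
from h import *
grab_frame("top");tb();platefit(save="pics/w5.png");tb()
E
```

```text
t: 6.68
tool_pos: [0.5858, -0.0068, 0.065]
tcp_rot: [[0.94, 0.248, 0.235], [-0.227, -0.06, 0.972], [0.255, -0.967, -0.0]]
ft_force: [-0.7, 1.2, -2.9]
width: 0.022
TCP in base mm [13.1  0.2 65.6] tilt 14.89 lat -0.03 tx -0.002
plate C [20.2  0.2 39. ] edge bottom [-33.9   0.2  24.6]
6.73 [ 0.5868 -0.0071  0.0656] [[0.939, 0.25, 0.235], [-0.227, -0.061, 0.972], [0.257, -0.966, -0.0]] [ 0.   0.1 -2.9] 0.0225
cand 0.97 [229, 277] 21920 [ 1.3  0.3 42.6]
plane tilt x 14.68 y 0.0 z at 0 41.2 17473
ext [[-34.0, -53.6, 31.7], [70.4, 53.9, 59.7]]
TCP in base mm [14.8  0.2 66.5] tilt 15.03 lat -0.03 tx -0.002
plate C [21.9  0.1 40. ] edge bottom [-32.2   0.1  25.4]
6.83 [ 0.5884 -0.0076  0.0665] [[0.939, 0.252, 0.235], [-0.227, -0.061, 0.972], [0.259, -0.966, -0.0]] [ 0.5  0.4 -1.7] 0.0223
```

View pics/w5.png

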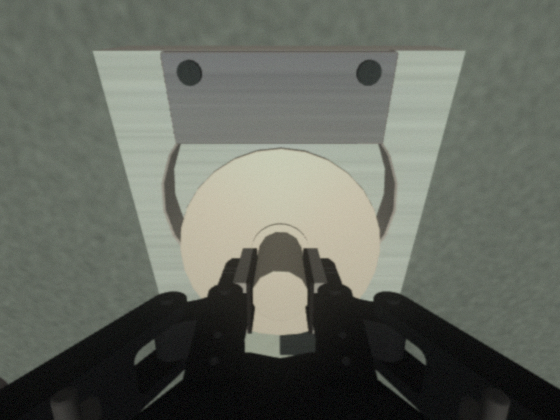

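The tip has just reached the keeper's inner edge (pixel row 148 vs bar edge 143). It is aimed about 4 mm below the bar. Sliding it under.

```bash
python3 -m inch '[{"dx":-0.7,"dy":0,"dz":0,"rx":0,"ry":0,"rz":0,"jaw":-1},{"dx":-0.7,"dy":0,"dz":0,"rx":0,"ry":0,"rz":0,"jaw":-1},{"dx":-0.7,"dy":0,"dz":0,"rx":0,"ry":0,"rz":0,"jaw":-1},{"dx":-0.6,"dy":0,"dz":0,"rx":0,"ry":0,"rz":0,"jaw":-1},{"dx":0,"dy":0,"dz":0,"rx":0,"ry":0,"rz":0,"jaw":-1}]' 60
python3 - <<'E'
from h import *
grab_frame("top");tb();platefit(save="pics/w6.png");tb()
E
```

```text
t: 7.25
tool_pos: [0.5612, -0.001, 0.0582]
tcp_rot: [[0.939, 0.249, 0.235], [-0.227, -0.06, 0.972], [0.256, -0.967, -0.0]]
ft_force: [-0.1, -0.4, -2.2]
width: 0.0226
TCP in base mm [-12.2   0.2  58.7] tilt 14.93 lat -0.03 tx -0.002
plate C [-5.1  0.2 32.2] edge bottom [-59.2   0.2  17.7]
7.3 [ 0.5622 -0.0012  0.0587] [[0.939, 0.25, 0.235], [-0.227, -0.061, 0.972], [0.258, -0.966, -0.0]] [ 1.1 -0.1 -1. ] 0.0224
cand 0.75 [244, 281] 15929 [-19.1   0.2  38.5]
cand 0.15 [162, 278] 39565 [-59.4  -0.5  35. ]
plane tilt x 14.69 y 0.0 z at 0 41.1 11590
ext [[-36.0, -53.9, 31.0], [45.3, 54.2, 53.2]]
TCP in base mm [-10.9   0.2  59.5] tilt 15.04 lat -0.03 tx -0.002
plate C [-3.8  0.2 32.9] edge bottom [-57.9   0.2  18.4]
7.4 [ 0.5634 -0.0016  0.0595] [[0.939, 0.252, 0.236], [-0.228, -0.061, 0.972], [0.259, -0.966, 0.0]] [-0.   0.  -0.9] 0.0223
```

View pics/w6.png

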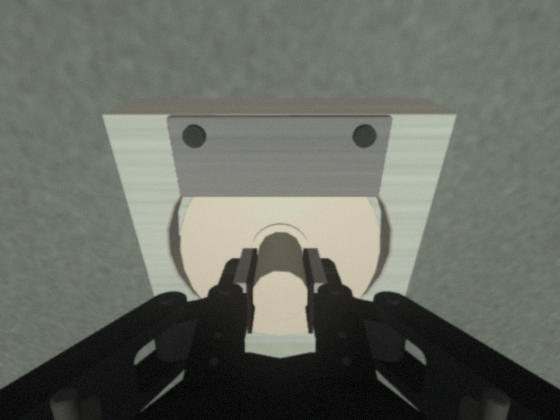

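Now the edge is under the bar (pixel row 196 cuts the disc), tilt 14.7°, no contact force. Lowering by pivoting about the keeper-side edge.

```bash
python3 -m inch '[{"dx":0.14,"dy":0.3,"dz":0,"rx":0,"ry":0,"rz":3,"jaw":-1},{"dx":0.14,"dy":0.3,"dz":0,"rx":0,"ry":0,"rz":3,"jaw":-1},{"dx":0.14,"dy":0.3,"dz":0,"rx":0,"ry":0,"rz":3,"jaw":-1},{"dx":0.14,"dy":0.3,"dz":0,"rx":0,"ry":0,"rz":3,"jaw":-1},{"dx":0,"dy":0,"dz":0,"rx":0,"ry":0,"rz":0,"jaw":-1}]' 60
python3 - <<'E'
from h import *
grab_frame("top");tb();platefit(save="pics/w7.png");tb()
E
```

```text
t: 7.82
tool_pos: [0.573, -0.0042, 0.049]
tcp_rot: [[0.97, 0.053, 0.236], [-0.236, -0.013, 0.972], [0.054, -0.999, 0.0]]
ft_force: [0.6, 0.4, -1.5]
width: 0.0227
TCP in base mm [-2.  -0.  48.8] tilt 3.12 lat -0.01 tx -0.003
plate C [-0.5 -0.  21.3] edge bottom [-56.4  -0.   18.3]
7.87 [ 0.5721 -0.0038  0.0488] [[0.97, 0.053, 0.236], [-0.236, -0.013, 0.972], [0.054, -0.999, -0.0]] [ 1.  -0.6 -2.9] 0.0227
cand 0.76 [240, 278] 17702 [-11.8  -0.   28.4]
cand 0.55 [3, 9] 133 [-125.3 -136.4    5.2]
cand 0.17 [159, 279] 39606 [-52.4   0.2  35.2]
plane tilt x 2.94 y 0.02 z at 0 28.7 13465
ext [[-36.7, -54.0, 25.7], [53.2, 53.9, 31.9]]
TCP in base mm [-3.5  0.1 48.4] tilt 3.04 lat -0.01 tx -0.002
plate C [-2.1  0.1 20.9] edge bottom [-58.    0.1  18. ]
7.97 [ 0.5706 -0.0033  0.0484] [[0.97, 0.052, 0.236], [-0.235, -0.013, 0.972], [0.053, -0.999, -0.0]] [ 0.1 -0.6 -1.4] 0.0224
```

View pics/w7.png

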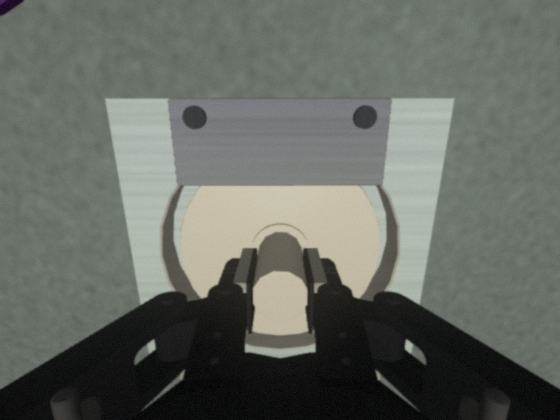

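```bash
python3 -m inch '[{"dx":0.07,"dy":0.15,"dz":0,"rx":0,"ry":0,"rz":1.5,"jaw":-1},{"dx":0.07,"dy":0.15,"dz":0,"rx":0,"ry":0,"rz":1.5,"jaw":-1},{"dx":0,"dy":0.1,"dz":0,"rx":0,"ry":0,"rz":0,"jaw":-1},{"dx":0,"dy":0.1,"dz":0,"rx":0,"ry":0,"rz":0,"jaw":-1},{"dx":0,"dy":0,"dz":0,"rx":0,"ry":0,"rz":0,"jaw":-1}]' 60
python3 - <<'E'
from h import *
grab_frame("top");tb();platefit(save="pics/w8.png");tb()
E
```

```text
t: 8.38
tool_pos: [0.5715, -0.0035, 0.0433]
tcp_rot: [[0.972, -0.0, 0.235], [-0.235, -0.0, 0.972], [0.0, -1.0, -0.0]]
ft_force: [0.0, -0.3, -1.7]
width: 0.0223
TCP in base mm [-2.5  0.2 43.4] tilt 0.0 lat -0.0 tx -0.002
plate C [-2.5  0.2 15.9] edge bottom [-58.5   0.2  15.9]
8.43 [ 0.5716 -0.0035  0.0434] [[0.972, -0.0, 0.236], [-0.236, -0.0, 0.972], [0.0, -1.0, -0.0]] [ 0.7 -0.2 -2. ] 0.0222
cand 0.92 [6, 14] 393 [-126.9 -135.3    6.1]
cand 0.85 [241, 278] 17341 [-12.2   0.2  23.5]
plane tilt x -0.17 y 0.05 z at 0 23.2 13047
ext [[-36.8, -54.0, 21.7], [51.7, 54.2, 25.8]]
TCP in base mm [-2.3  0.2 43.6] tilt 0.01 lat -0.0 tx -0.002
plate C [-2.3  0.2 16.1] edge bottom [-58.3   0.2  16.1]
8.53 [ 0.5718 -0.0036  0.0436] [[0.972, 0.0, 0.236], [-0.236, -0.0, 0.972], [0.0, -1.0, -0.0]] [-0.4 -0.8 -2. ] 0.0221
```

Flat, within about 1 mm of the floor, with only the plate's weight on the wrist. Feeling for the floor.

```bash
python3 -m inch '[{"dx":0,"dy":0.04,"dz":0,"rx":0,"ry":0,"rz":0,"jaw":-1},{"dx":0,"dy":0.04,"dz":0,"rx":0,"ry":0,"rz":0,"jaw":-1},{"dx":0,"dy":0,"dz":0,"rx":0,"ry":0,"rz":0,"jaw":-1},{"dx":0,"dy":0,"dz":0,"rx":0,"ry":0,"rz":0,"jaw":-1},{"dx":0,"dy":0,"dz":0,"rx":0,"ry":0,"rz":0,"jaw":-1}]' 60
```

```text
t: 8.95
tool_pos: [0.5722, -0.0037, 0.0428]
tcp_rot: [[0.972, 0.0, 0.236], [-0.236, -0.0, 0.972], [0.0, -1.0, 0.0]]
ft_force: [-0.6, -0.4, -1.4]
width: 0.0222
```

```bash
python3 -m inch '[{"dx":0,"dy":0.04,"dz":0,"rx":0,"ry":0,"rz":0,"jaw":-1},{"dx":0,"dy":0,"dz":0,"rx":0,"ry":0,"rz":0,"jaw":-1},{"dx":0,"dy":0,"dz":0,"rx":0,"ry":0,"rz":0,"jaw":-1},{"dx":0,"dy":0,"dz":0,"rx":0,"ry":0,"rz":0,"jaw":-1},{"dx":0,"dy":0,"dz":0,"rx":0,"ry":0,"rz":0,"jaw":-1}]' 60
```

```text
t: 9.37
tool_pos: [0.5723, -0.0037, 0.0425]
tcp_rot: [[0.972, 0.0, 0.236], [-0.236, -0.0, 0.972], [0.0, -1.0, 0.0]]
ft_force: [-1.4, 0.8, 1.0]
width: 0.0223
```

Light contact at underside height 15.0 mm. Letting go and withdrawing straight up.

```bash
python3 -m inch '[{"dx":0,"dy":0,"dz":0,"rx":0,"ry":0,"rz":0,"jaw":-0.3},{"dx":0,"dy":0,"dz":0,"rx":0,"ry":0,"rz":0,"jaw":-0.1},{"dx":0,"dy":0,"dz":0,"rx":0,"ry":0,"rz":0,"jaw":0.1},{"dx":0,"dy":0,"dz":0,"rx":0,"ry":0,"rz":0,"jaw":0.2},{"dx":0,"dy":0,"dz":0,"rx":0,"ry":0,"rz":0,"jaw":0.2}]' 60
python3 -m inch '[{"dx":0,"dy":-0.5,"dz":0,"rx":0,"ry":0,"rz":0,"jaw":0.2},{"dx":0,"dy":-2,"dz":0,"rx":0,"ry":0,"rz":0,"jaw":0.2},{"dx":0,"dy":-3,"dz":0,"rx":0,"ry":0,"rz":0,"jaw":0.2},{"dx":0,"dy":-3,"dz":0,"rx":0,"ry":0,"rz":0,"jaw":0.2},{"dx":0,"dy":-3,"dz":0,"rx":0,"ry":0,"rz":0,"jaw":0.2}]' 60
python3 -m inch '[{"dx":0,"dy":-3,"dz":0,"rx":0,"ry":0,"rz":0,"jaw":0.2},{"dx":-1.5,"dy":-2,"dz":0,"rx":0,"ry":0,"rz":0,"jaw":0.2},{"dx":-2,"dy":0,"dz":0,"rx":0,"ry":0,"rz":0,"jaw":0.2},{"dx":-1,"dy":0,"dz":0,"rx":0,"ry":0,"rz":0,"jaw":0.2},{"dx":0,"dy":0,"dz":0,"rx":0,"ry":0,"rz":0,"jaw":0.2}]' 60
python3 - <<'E'
from h import *
platefit(save="pics/w9.png");tb()
p,d=grab_frame("scene");cv2.imwrite("pics/s9.png",p[:,:,::-1]);print([ (round(r["score"],2),r["point"]) for r in trace("scene","small_plate")])
E
```

```text
t: 9.78
tool_pos: [0.5723, -0.0038, 0.0424]
tcp_rot: [[0.972, 0.0, 0.236], [-0.236, -0.0, 0.972], [0.0, -1.0, -0.0]]
ft_force: [0.4, 0.4, 0.4]
width: 0.0513
t: 10.2
tool_pos: [0.5719, -0.0037, 0.1589]
tcp_rot: [[0.972, -0.0, 0.236], [-0.236, 0.0, 0.972], [-0.0, -1.0, -0.0]]
ft_force: [1.1, 0.2, -0.7]
width: 0.0513
t: 10.62
tool_pos: [0.5268, 0.0075, 0.2072]
tcp_rot: [[0.972, -0.001, 0.235], [-0.235, 0.0, 0.972], [-0.001, -1.0, 0.0]]
ft_force: [0.1, 0.5, -0.8]
width: 0.0516
cand 0.72 [232, 278] 5765 [-2.5 -0.4 22.6]
cand 0.59 [60, 118] 10048 [-173.4 -156.4    7.8]
plane tilt x -0.07 y -0.02 z at 0 22.4 4715
ext [[-35.6, -53.9, 20.6], [52.1, 53.6, 25.0]]
TCP in base mm [-4.730e+01  2.000e-01  2.067e+02] tilt -0.06 lat -0.0 tx -0.002
plate C [-47.3   0.2 179.2] edge bottom [-103.3    0.2  179.2]
10.72 [0.5281 0.0069 0.2067] [[0.972, -0.001, 0.236], [-0.236, 0.0, 0.972], [-0.001, -1.0, -0.0]] [ 0.8 -0.3  0.2] 0.0513
[]
```

View pics/w9.png

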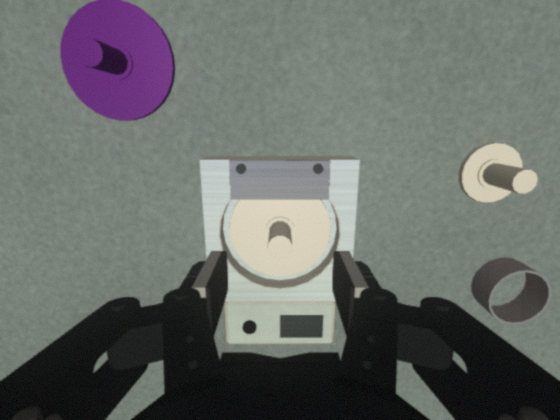

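View pics/s9.png

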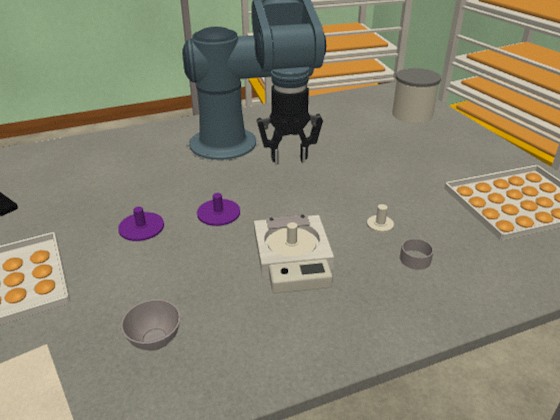

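The plate lies flat in the seat (wrist 280,235): tilt under 0.1°, top at 22.4 mm against an expected 23, edge under the bar. The small plate at (381,217) and the purple discs haven't moved, and the gripper is clear.

```bash
python3 -c "
from workcell import *
print(job_done())"
```

```text
the job is handed in; nothing more can be done
None
```

The wide white plate is lying flat in the press base's seat with its edge under the keeper bar, and the job is handed in. I gripped it by the stub, tipped it about 15° and slid its edge under the bar. Then I pivoted the other side down, set it on the floor with light contact, let go and backed the arm clear. It took about 11 s of the 45 s allowed.

**Last checks**
- **Plate:** the wrist camera's depth gives a tilt under 0.1° and the top face at 22.4 mm, against 23 mm expected. The plate is centred in the seat to within about 3 mm.
- **Forces:** the wrist readings I took stayed at a few newtons throughout.
- **Rest of the scene:** the small plate and the purple discs look unmoved in the pictures.

**Disagreements**
- The network missed the small plate in the final scene picture, but it is plainly visible there at its old place.
- At grasp the tool sat about 3 mm to one side along the jaw direction. The plate centred itself in the jaws, so the fit was not affected.

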